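Bring the float ball in its hanging dish to the trivet

TASK

Take the small steel dish, with the loose ceramic float ball lying in it, up and off the two-pronged stand by its wooden handle bar, and carry it over the middle of the wooden trivet, giving it a quarter turn (measured from how it hung, square to the stand) so that its pouring lip ends up on the side where the purifier tower stands. Keep the dish level and the ball in the middle all the way, disturb nothing else, and finish still holding the dish there in the gripper, still and level, about a hand's breadth (80 mm) clear above the trivet: do not put it down.

Things in the scene. Friction and masses are not known exactly. Their poses are not given: they have to be found in the camera images.
- dish: Round steel dish, 150 mm across, 28 mm deep, 0.28 kg, with a rigid bail: two rods at y = +74, -74 mm carry a wooden bar along y, its underside 140 mm up. Origin: centre of the underside; z up, -x to the lip. Inside floor 4 mm up, flat to 14 mm from the centre, then a 10 degree slope to 58 mm, then a steep rim. It hangs square to the stand (axes parallel), lip towards the prongs' open ends.
- dish_bar (a point): Middle of the dish's dark wooden handle bar, the place to grip it, 148 mm straight above the dish's origin. The bar is 12 mm thick (x), 154 mm long (y), 16 mm high, and rests across the stand's two prongs, which stand 45 mm to either side of this point. Axes as the dish's.
- dish_lip (a point): Outer end of the dish's pouring lip, a steel channel 38 mm wide: 106 mm from the dish's centre along its -x, 28 mm above its underside. Axes as the dish's.
- ball_center (a point): Centre of the loose white ceramic ball, 32 mm in diameter, 35 g, which lies in the middle of the dish and can roll about in it.
- stand: Fixed wire stand (wire 8 mm), two level prongs at y = +45, -45 mm, top 210 mm above the counter, from uprights at x = +115 mm to the upturned tips. Origin: on the counter under the hanging bar (within 4 mm); z up, -x to the prongs' open ends, roughly towards the robot. Wooden base 10 mm high, x -60 to +130, y -60 to +60 mm. Moved 120 mm along -x, dish and rods are clear of it.
- stand_tips (a point): Midway between the tops of the two upturned prong tips, 226 mm above the counter, 26 mm along the stand's -x from its origin; nothing of the stand is higher. To come off, the bar must rise at least 16 mm and then go out along the stand's -x. Axes as the stand's.
- trivet: Fixed slatted wooden trivet, 160 x 140 mm, 12 mm high, flat on the counter. Origin: centre of its underside, z up.
- purifier: Fixed white water purifier tower, 180 (x) x 180 (y) x 380 mm high, with a tap and a toggle switch on its front (-x), which juts out to 135 mm from the origin, and an upturned tumbler on top (to 490 mm). It stands well out on the robot's left or right. Origin: centre of its underside, z up.
- decanter: Bystander: glass decanter with a twist cap, 90 mm across, 230 mm high, origin at the centre of its underside.
- tumbler: Bystander: orange plastic tumbler, 72 mm across, 110 mm high, origin at the centre of its underside.
- steel_cup: Bystander: steel cup, 72 mm across, 75 mm high, origin at the centre of its underside.
There are look-alikes about, which are no part of the job. What is shaped like the stand but green or purple is not meant. What is shaped like the dish but red is not meant.

How it is judged:
By the outcome, as a careful person would: the job done as asked, in the order asked, and still so for the second after the job is handed in, while the arm keeps its last pose, push and grip.
It also fails if it takes over 59 s, if anything falls off the work surface, if the arm or the gripper's body presses on something with over 40 N, if the wrist force passes 120 N, or if a joint passes its speed limit or range.

ROBOT

A 6-joint arm with a two-finger parallel gripper is mounted at the origin on the work surface. World frame = base frame: x ahead of the robot, y to its left, z up, the work surface at z = 0. Lengths are in m, angles in rad, forces in N, time in s.
With the tool pointing down it reaches from about 0.35 to 0.775 m from the base axis. Payload 5.5 kg.
Tool frame: the origin (TCP) lies midway between the tips of the shut fingers; the grasp point (between the pads) lies 19 mm behind it; y points along the fingers, x is the direction in which the jaws open and shut, and the axes are right-handed (so a half turn about y gives the same grasp; the last joint's range is limited). The gripper opens to 85 mm and grips with 20 to 120 N. Pads are 22 mm wide; open, the fingers measure 114 mm over their backs; the gripper's body (76 mm by 85 mm) begins 54 mm behind the grasp point. The pads swing forward as they close: fully open they stand 13 mm farther back than shut.
Start: joints at [1.03, 0.313, 0.046, 1.304, 0, 1.431], TCP at [0.224, 0.529, 0.231] pointing down, gripper open.
Joint ranges: [-2.76, 2.76], [-0.86, 1.69], [-1.03, 1.26], [-2.2, 2.34], [-1.47, 1.5], [-3.14, 3.14]. Speed limits (rad/s): [2.57, 2.57, 3.14, 3.14, 3.14, 3.14].

INTERFACE

Orientations are given as a unit quaternion [w, x, y, z].
In Python, from station import env, imaging, job, nets gives the robot as it stands. The module is installed in compiled form; this text tells all that it offers.
- The arm moves only by the tool send_rows, never from a script. Its argument "increments" is one flat list of numbers, 7 for each row, row after row: the turn, a rotation vector about the tool's x, y, z in degrees, then the shift along the tool's x, y, z in mm, then the opening, from -1 (shut) to 1 (fully open), so that 0 is half open. A call has 1 to 12 rows; each row shifts and turns the pose as measured when the row begins, along the tool's axes as they then stand; what a row does not reach is not made up. A row lasts 1/10 s, in which the tool goes at most 50 mm and 8.59 degrees, less where a joint would pass 70% of its speed; a pose out of reach is approached as far as the arm can. A call with a gripper value outside its range is refused whole. The fingers move at their own pace and stop on an object; the grip force is fixed at half the most. Time passes only in rows, so rows that do not move let the fingers close. It gives the time, the measured TCP pose, the force and the opening at its end, in the units of the state.
- env.get_obs(): the state, without advancing time (a new reading comes with each control period).
- imaging.read_camera(name): name is "scene" or "top" or "wrist"; returns the picture (384x512x3 uint8, blue, green, red); there is no depth.
- imaging.calibration(name): a dict with "mtx" (3x3 intrinsics, pixels), "pose" (4x4, takes a point from camera to world coordinates). Camera axes: x right, y down, z forward; pixel columns grow to the right and rows downward; lengths in m; the calibration is good to about 2 mm. A picture is of the moment at which its call begins: read the wrist's pose just before it. calibration takes no time and is no camera call; for the wrist camera it gives the pose at the moment of the call.
- job.finish_job(): hands the job in, once; it reports no verdict.
Trained networks look in the newest picture that a camera, given by its name, has taken for a name from the list of things; names that differ only in an ending like _2 or _b are one class to them, and where a whole thing is asked for, a point or a joint stands for the part that bears it (a point fixed in the world has none). Each returns a list of dicts, best first, with "p" (0 to 1); they miss things now and then, are a little off and sometimes report something else, mostly with a low value. They report only what shows in the picture. A call takes as long as a camera call. They do not tell look-alikes from the thing itself.
- nets.boxes_of(camera, thing): "bbox" ([left, top, width, height] in pixels, round what is visible of it).
- nets.mark_of(camera, thing): "centre" ([row, column] in pixels: a listed point, or the origin of a listed thing).
The state is a dict: "t": time; "qpos": joint angles; "dq": joint speeds; "effort": joint torques, N m; "tool_pos": TCP position; "eef_rot": TCP orientation; "ft_force": force on the tool from outside, world axes, zero at the start; "moment": the same for the moment, N m; "opening": finger opening in m.
Only numpy, scipy, OpenCV 4.12 (cv2) and the standard library are available. Lean on these libraries where they do the work, as an engineer would, in place of code of your own. Each camera call takes 0.05 s, during which the arm holds its last target.

## Working session

There is one attempt and no reset: what is moved stays moved. The work goes in short steps, Python scripts to look and compute and a tool call to move; the robot and the scene stay as the last step left them, time stands still between calls to the robot, and variables do not carry over. Pictures are saved under pics/ and viewed, and the job is handed in when it is done.

Besides the shell and the picture viewer there is one more tool, called after "Request:" in YAML: its name, and indented under it one key for each argument. send_rows: Moves the arm, as the interface text tells. Its arguments: {"type":"object","properties":{"increments":{"type":"array","items":{"type":"number"}}},"required":["increments"]}

```bash
mkdir -p pics; python3 - <<'E'
from station import env, imaging, job, nets
import cv2, numpy as np
o=env.get_obs(); print(o)
for c in ["scene","top","wrist"]:
    im=imaging.read_camera(c); cv2.imwrite(f"pics/{c}0.png",im)
    k=imaging.calibration(c); print(c,np.round(k["mtx"],1).tolist(),np.round(k["pose"],3).tolist())
    if c!="wrist":
        for th in ["dish","dish_bar","dish_lip","ball_center","stand","stand_tips","trivet","purifier"]:
            print(th,[(np.round(m["centre"],1).tolist(),round(m["p"],2)) for m in nets.mark_of(c,th)])
E
```

```text
{'t': 0.0, 'qpos': array([1.03038295e+00, 3.14035994e-01, 4.49627456e-02, 1.30358857e+00,
       1.10301889e-06, 1.43122726e+00]), 'dq': array([ 0.00102777,  0.00042658,  0.00056349, -0.00013434,  0.00051056,
        0.00054899]), 'effort': array([ 1.16881558e-03, -4.80630147e+01,  2.98531401e+01,  1.93724589e-02,
       -7.85966245e-05,  2.60400501e-07]), 'tool_pos': array([0.22408773, 0.528979  , 0.23038198]), 'eef_rot': array([-0.58924878,  0.58981638,  0.38985424, -0.39104498]), 'ft_force': array([ 0.38197649, -0.26223589, -0.97656447]), 'moment': array([ 0.03851126, -0.04320923,  0.01854261]), 'opening': 0.08558573391659996}
scene [[414.6, 0.0, 255.2], [0.0, 414.6, 189.9], [0.0, 0.0, 1.0]] [[-0.534, 0.722, -0.441, 1.031], [0.846, 0.447, -0.292, 0.365], [-0.013, -0.529, -0.849, 1.179], [0.0, 0.0, 0.0, 1.0]]
dish [([351.2, 317.8], 0.9), ([264.2, 286.2], 0.67)]
dish_bar [([333.9, 329.6], 0.76), ([203.9, 204.1], 0.33), ([264.9, 281.9], 0.31)]
dish_lip [([232.7, 305.9], 0.73)]
ball_center [([264.4, 283.2], 0.47)]
stand [([211.3, 384.8], 0.64), ([276.3, 281.7], 0.61), ([249.7, 153.3],
[... 302 characters left out ...]
, 0.0, 1.0]]
dish [([166.9, 194.1], 0.89), ([133.7, 149.3], 0.57)]
dish_bar [([123.4, 140.5], 0.8), ([159.6, 191.0], 0.75)]
dish_lip [([119.3, 119.4], 0.86), ([197.3, 188.0], 0.63)]
ball_center [([164.1, 194.5], 0.53)]
stand [([173.1, 198.8], 0.82), ([266.8, 147.4], 0.74), ([130.1, 303.2], 0.55), ([180.2, 117.5], 0.55)]
stand_tips [([166.3, 189.8], 0.84), ([280.9, 131.7], 0.72), ([123.8, 313.5], 0.56), ([159.8, 186.9], 0.48), ([193.3, 191.3], 0.36)]
trivet [([191.1, 291.0], 0.58)]
purifier [([181.7, 377.3], 0.71)]
wrist [[343.2, 0.0, 253.0], [0.0, 343.2, 194.5], [0.0, 0.0, 1.0]] [[0.39, 0.889, 0.242, 0.163], [0.921, -0.376, -0.102, 0.555], [0.001, 0.262, -0.965, 0.372], [0.0, 0.0, 0.0, 1.0]]
```

View pics/scene0.png

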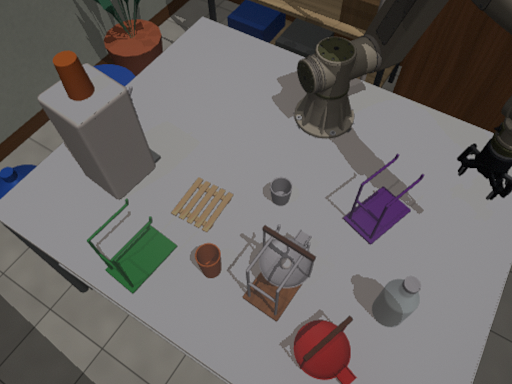

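View pics/top0.png

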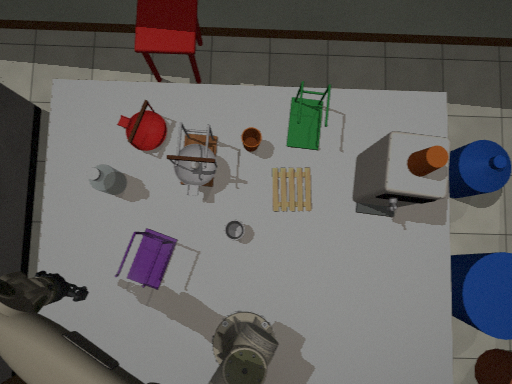

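View pics/wrist0.png

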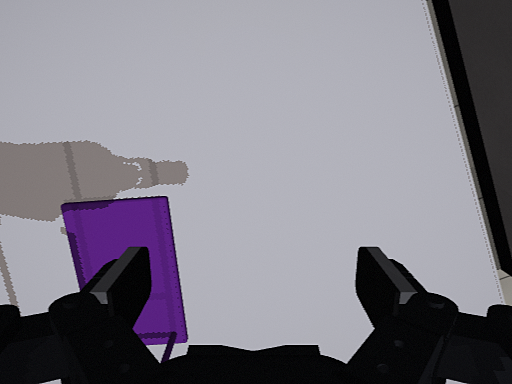

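Candidates: dishes are steel at top (col 195, row 165) and red at top (146, 131), so the red one is the decoy. Stands are brown-based wire at top (198, 160), purple at (152, 260) and green at (305, 122); the last two are decoys. I choose the steel dish on the brown-based stand and will check it in a crop.

```bash
cat > h.py <<'E'
import numpy as np, cv2
from station import env, imaging, job, nets
def ray(c,row,col,k=None):
    k=k or imaging.calibration(c); P=np.array(k["pose"]); d=P[:3,:3]@np.linalg.inv(k["mtx"])@[col,row,1]
    return P[:3,3],d
def atz(c,row,col,z,k=None):
    o,d=ray(c,row,col,k); return o+d*(z-o[2])/d[2]
def proj(c,p,k=None):
    k=k or imaging.calibration(c); P=np.linalg.inv(k["pose"]); q=P[:3,:3]@np.asarray(p)+P[:3,3]; u=np.array(k["mtx"])@q
    return u[:2]/u[2]  # col,row
E
python3 - <<'E'
from h import *
a=cv2.imread("pics/top0.png")[105:225,140:330]; cv2.imwrite("pics/tc0.png",cv2.resize(a,None,fx=4,fy=4,interpolation=cv2.INTER_CUBIC))
b=cv2.imread("pics/scene0.png")[215:325,225:335]; cv2.imwrite("pics/sc0.png",cv2.resize(b,None,fx=5,fy=5,interpolation=cv2.INTER_CUBIC))
print("bar",atz("top",159.6,191,.218), "ball",atz("top",164.1,194.5,.09),atz("scene",264.4,283.2,.09))
print("dish",atz("top",166.9,194.1,.07),atz("scene",264.2,286.2,.07))
print("triv",atz("top",191.1,291,0),atz("scene",204.2,206.1,0.0))
print("pur",atz("top",181.7,377.3,0),atz("scene",172.3,119.2,0))
E
```

```text
bar [0.61651329 0.18561614 0.218     ] ball [0.62384758 0.18913048 0.09      ] [0.63019284 0.18683549 0.09      ]
dish [0.61714223 0.1925067  0.07      ] [0.61782701 0.19046934 0.07      ]
triv [ 0.54893513 -0.1604403   0.        ] [ 0.54980206 -0.14822534  0.        ]
pur [ 0.59375404 -0.48229796  0.        ] [ 0.60514075 -0.47901639  0.        ]
```

View pics/tc0.png

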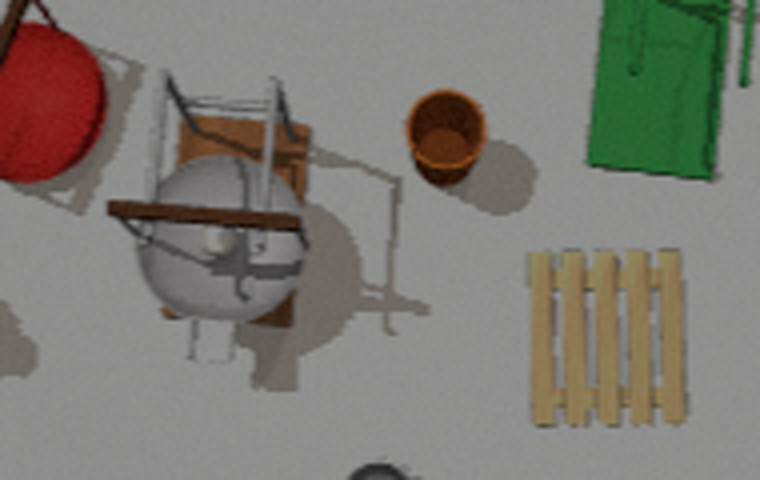

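View pics/sc0.png

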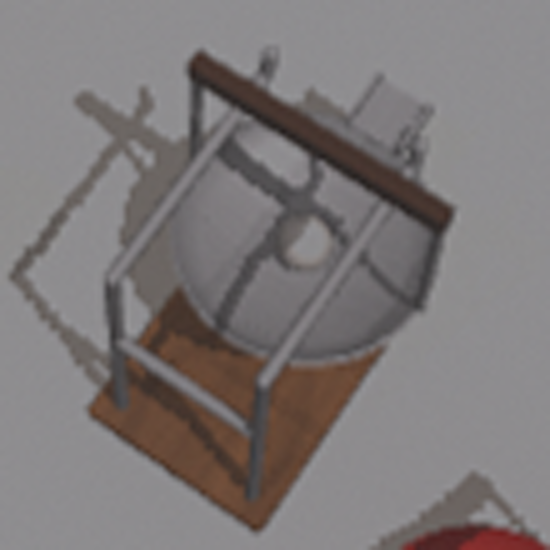

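Crop confirms: steel dish (white ball at about (195,164) in top) hanging on the grey-wire, brown-base stand, lip toward the robot. Next I measure the bar ends and trivet corners.

```bash
python3 - <<'E'
from h import *
T=lambda x,y,z:atz("top",105+(y+.5)/4-.5,140+(x+.5)/4-.5,z)
S=lambda x,y,z:atz("scene",215+(y+.5)/5-.5,225+(x+.5)/5-.5,z)
for n,a,b in [("top",T(108,209,.222),T(299,221,.222)),("scene",S(197,64,.222),S(449,217,.222))]:
    d=a-b; print(n,a,b,np.linalg.norm(d),(a+b)/2,"ang of +y axis",np.degrees(np.arctan2(d[1],d[0])))
c=[T(*p,.012) for p in [(530,251),(684,251),(688,425),(533,425)]]
print(np.round(c,3),np.mean(c,0))
e=(c[0]-c[3]);print(np.degrees(np.arctan2(e[1],e[0])),np.linalg.norm(e),np.linalg.norm(c[0]-c[1]))
E
```

```text
top [0.62214287 0.26265812 0.222     ] [0.61724299 0.11091103 0.222     ] 0.15182617620449396 [0.61969293 0.18678458 0.222     ] ang of +y axis 88.1505764387591
scene [0.61761361 0.11570992 0.222     ] [0.62368463 0.26514299 0.222     ] 0.14955634375912358 [0.62064912 0.19042646 0.222     ] ang of +y axis -92.32647842454003
[[ 0.634 -0.088  0.012]
 [ 0.638 -0.23   0.012]
 [ 0.477 -0.236  0.012]
 [ 0.473 -0.094  0.012]] [ 0.55544386 -0.16200559  0.012     ]
2.249242094976628 0.16072985917680535 0.14264920786246071
```

```bash
cat >> h.py <<'E'
from scipy.spatial.transform import Rotation as R
def pose():
    o=env.get_obs(); q=np.array(o["eef_rot"]); return o,R.from_quat(q[[1,2,3,0]]).as_matrix(),np.array(o["tool_pos"])
def to(target,yawx,):
    """shift in tool axes (mm) & turn (deg rotvec, tool) to reach target with tool y down and tool x at yawx deg"""
    o,M,p=pose(); a=np.radians(yawx); x=np.array([np.cos(a),np.sin(a),0]); y=np.array([0,0,-1.]); z=np.cross(x,y)
    G=np.c_[x,y,z]; rv=np.degrees(R.from_matrix(M.T@G).as_rotvec()); s=M.T@(np.array(target)-p)*1000
    print("t",round(o["t"],2),"pos",np.round(p,4),"open",round(o["opening"],4),"F",np.round(o["ft_force"],2),"M",np.round(o["moment"],2),"q",np.round(o["qpos"],3))
    print("yawx",round(np.degrees(np.arctan2(M[1,0],M[0,0])),2),"ydir",np.round(M[:,1],4)); print("turn",np.round(rv,2),"shift",np.round(s,1))
E
python3 - <<'E'
from h import *
o,M,p=pose();print(np.round(M,3))
to([.620,.188,.36],-2); to([.620,.188,.36],178)
print(atz("top",178,105,.1),atz("top",230,234,.075),atz("top",131,252,.11))
E
```

```text
[[ 0.39   0.    -0.921]
 [ 0.921  0.     0.39 ]
 [ 0.    -1.     0.   ]]
t 0.95 pos [0.2243 0.5295 0.2313] open 0.0855 F [-0.11 -0.43  0.06] M [ 0.   -0.04 -0.03] q [1.03  0.313 0.046 1.304 0.    1.431]
yawx 67.04 ydir [ 0.e+00  1.e-04 -1.e+00]
turn [-0.   69.04  0.  ] shift [-160.  -128.7 -497.5]
t 0.95 pos [0.2243 0.5295 0.2313] open 0.0855 F [-0.11 -0.43  0.06] M [ 0.   -0.04 -0.03] q [1.03  0.313 0.046 1.304 0.    1.431]
yawx 67.04 ydir [ 0.e+00  1.e-04 -1.e+00]
turn [   0.   -110.96    0.  ] shift [-160.  -128.7 -497.5]
[0.56422967 0.4927432  0.1       ] [0.39871814 0.04435509 0.075     ] [ 0.74341276 -0.00811319  0.11      ]
```

Request:
send_rows:
  increments: [0,0,0,0,-40,0,0.2,0,0,0,0,-40,0,0.2,0,0,0,0,-40,0,0.2,0,8,0,0,-10,0,0.2,0,8,0,0,0,0,0.2,0,8,0,0,0,0,0.2,0,8,0,0,0,0,0.2,0,8,0,0,0,0,0.2,0,8,0,0,0,0,0.2,0,8,0,0,0,0,0.2,0,8,0,0,0,0,0.2,0,0,0,0,0,0,0.2]

```text
t: 2.15
tool_pos: [0.2237, 0.5284, 0.3659]
eef_rot: [-0.707, 0.708, 0.003, -0.003]
ft_force: [0.5, -0.4, -0.3]
opening: 0.0514
```

```bash
python3 - <<'E'
from h import *
to([.620,.188,.36],-2)
E
```

```text
t 2.15 pos [0.2237 0.5284 0.3659] open 0.0514 F [ 0.47 -0.4  -0.26] M [ 0.01 -0.02 -0.01] q [1.03  0.321 0.385 1.636 0.    2.593]
yawx 0.46 ydir [-9.0e-04 -1.4e-03 -1.0e+00]
turn [ 0.08  2.46 -0.05] shift [ 393.5    6.  -343.5]
```

Request:
send_rows:
  increments: [0,0.5,0,15,0,-13,0.2,0,0.5,0,30,0,-26,0.2,0,0.5,0,37,0,-32,0.2,0,0.5,0,37,0,-32,0.2,0,0.4,0,37,0,-32,0.2,0,0,0,37,0,-32,0.2,0,0,0,37,0,-32,0.2,0,0,0,37,0,-32,0.2,0,0,0,37,0,-32,0.2,0,0,0,37,0,-32,0.2,0,0,0,25,0,-22,0.2,0,0,0,12,0,-11,0.2]

```text
t: 3.35
tool_pos: [0.6107, 0.1915, 0.3645]
eef_rot: [0.707, -0.707, -0.007, 0.007]
ft_force: [0.0, 0.4, -0.3]
opening: 0.0512
```

Request:
send_rows:
  increments: [0,0,0,0,0,0,0.2]

```text
t: 3.45
tool_pos: [0.6125, 0.1893, 0.3632]
eef_rot: [0.707, -0.707, -0.006, 0.007]
ft_force: [-0.2, 0.1, -0.3]
opening: 0.0514
```

```bash
python3 - <<'E'
from h import *
to([.620,.188,.30],-2)
k=imaging.calibration("wrist"); im=imaging.read_camera("wrist")
for th in ["dish_bar","stand_tips","ball_center"]:
    print(th,[(np.round(m["centre"],1).tolist(),round(m["p"],2)) for m in nets.mark_of("wrist",th)])
print(proj("wrist",[.620,.188,.226],k),"ends",proj("wrist",[.6225,.265,.226],k),proj("wrist",[.6173,.111,.226],k))
cv2.imwrite("pics/w1.png",im)
E
```

```text
t 3.45 pos [0.6125 0.1893 0.3632] open 0.0514 F [-0.21  0.06 -0.25] M [0.08 0.01 0.01] q [0.175 0.477 0.611 1.706 0.    1.726]
yawx 1.08 ydir [-5.e-04  2.e-04 -1.e+00]
turn [-0.01  3.08 -0.03] shift [ 7.5 63.2 -1.5]
dish_bar [([181.7, 262.1], 0.81), ([236.8, 114.8], 0.7), ([154.9, 256.3], 0.24)]
stand_tips []
ball_center [([344.1, 220.2], 0.67), ([159.0, 258.5], 0.5)]
[262.36694083 185.4807297 ] ends [268.2124574   89.08119045] [257.06506446 269.2187517 ]
```

View pics/w1.png

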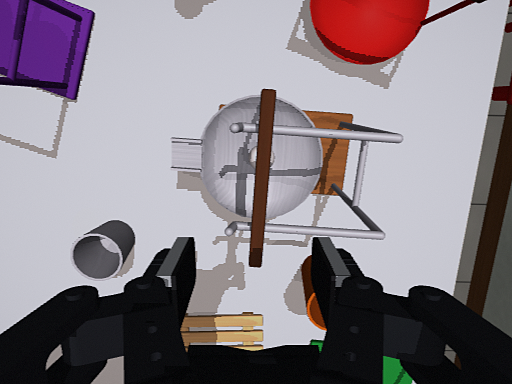

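The wrist view shows the bar from about (268,90) to (256,264), matching the predicted ends within a few pixels. I'll refine with a crop.

```bash
python3 - <<'E'
from h import *
im=cv2.imread("pics/w1.png"); k=imaging.calibration("wrist")
hsv=im.astype(int); m=((im[:,:,2].astype(int)-im[:,:,0]>25)&(im[:,:,2]<120)).astype(np.uint8)
m[:, :235]=0; m[:,285:]=0; m[:80]=0; m[275:]=0
for r in list(range(86,98,2))+list(range(110,250,20))+list(range(250,272,2)):
    c=np.flatnonzero(m[r]); print(r,c.min() if len(c) else None,c.max() if len(c) else None)
cv2.imwrite("pics/wc.png",cv2.resize(im[80:280,220:300],None,fx=3,fy=3,interpolation=cv2.INTER_CUBIC))
E
```

```text
86 None None
88 None None
90 262 274
92 262 275
94 261 275
96 261 275
110 260 273
130 259 272
150 257 270
170 256 268
190 254 267
210 253 265
230 251 263
250 250 261
252 250 261
254 250 260
256 250 260
258 250 260
260 250 260
262 250 260
264 250 260
266 254 259
268 None None
270 None None
```

View pics/wc.png

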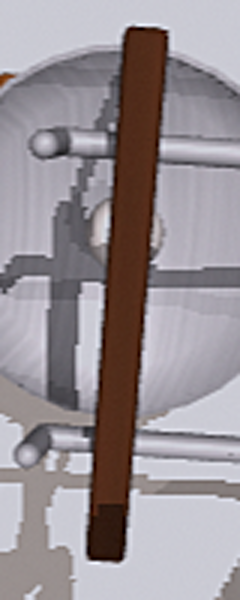

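Request:
send_rows:
  increments: [0,1.6,0,3.5,10,0.4,0.2,0,1.6,0,3.5,20,0.4,0.2,0,0,0,0,25,0,0.2,0,0,0,0,25,0,0.2,0,0,0,0,15,0,0.2,0,0,0,0,8,0,0.2,0,0,0,0,0,0,0.2,0,0,0,0,0,0,0.2]

```text
t: 4.45
tool_pos: [0.6118, 0.2025, 0.2592]
eef_rot: [0.708, -0.706, 0.008, -0.011]
ft_force: [0.0, -0.0, 1.1]
opening: 0.0515
```

```bash
python3 - <<'E'
from h import *
to([.6195,.1885,.199],-2.2)
k=imaging.calibration("wrist"); im=imaging.read_camera("wrist")
print(proj("wrist",[.6195,.1885,.226],k),"ends",proj("wrist",[.6225,.265,.226],k),proj("wrist",[.6165,.111,.226],k))
cv2.imwrite("pics/w2.png",im)
E
```

```text
t 4.45 pos [0.6118 0.2025 0.2592] open 0.0515 F [ 0.03 -0.03  1.08] M [-0.03  0.02 -0.04] q [0.194 0.446 0.308 1.428 0.002 1.792]
yawx -1.56 ydir [ 0.0051  0.0031 -1.    ]
turn [-0.19  0.64  0.29] shift [  7.8  60.2 -14. ]
[268.04405548 251.91677443] ends [271.71697573 108.88065226] [265.09567044 369.2383952 ]
```

View pics/w2.png

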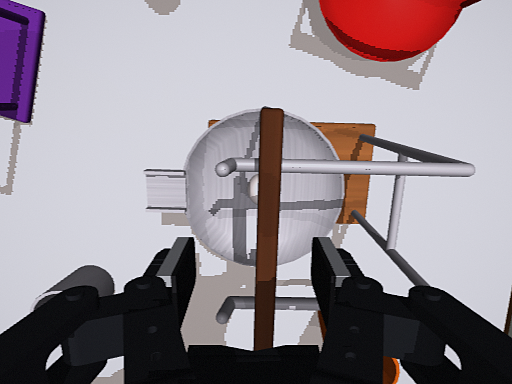

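Bar's far end at (272,109) matches the prediction. Correcting the lateral drift before the descent.

Request:
send_rows:
  increments: [-0.1,0.4,0.15,4,0,-7,0.2,-0.1,0.2,0.15,4,0,-7,0.2,0,0,0,0,0,0,0.2,0,0,0,0,0,0,0.2]

```text
t: 4.9
tool_pos: [0.6219, 0.1869, 0.2624]
eef_rot: [0.707, -0.707, 0.012, -0.016]
ft_force: [-0.3, -0.3, 0.5]
opening: 0.0508
```

```bash
python3 - <<'E'
from h import *
to([.6195,.1885,.199],-2.2)
E
```

```text
t 4.9 pos [0.6219 0.1869 0.2624] open 0.0508 F [-0.28 -0.3   0.49] M [-0.03  0.01  0.06] q [ 1.690e-01  4.580e-01  3.340e-01  1.443e+00 -1.000e-03  1.779e+00]
yawx -2.26 ydir [ 4.9e-03  3.0e-04 -1.0e+00]
turn [-0.03 -0.06  0.28] shift [-2.8 63.4  1.5]
```

Request:
send_rows:
  increments: [0,0,0.15,-1,5,0.5,0.2,0,0,0.1,-1,8,0.5,0.2,0,0,0,0,8,0,0.2,0,0,0,0,8,0,0.2,0,0,0,0,6,0,0.2,0,0,0,0,4,0,0.2,0,0,0,0,0,0,0.2,0,0,0,0,0,0,0.2]

```text
t: 5.7
tool_pos: [0.6189, 0.1881, 0.2185]
eef_rot: [0.707, -0.707, 0.015, -0.013]
ft_force: [-0.3, 0.6, 0.4]
opening: 0.0513
```

```bash
python3 - <<'E'
from h import *
to([.6195,.1885,.199],-2.2);to([.6195,.1885,.199],-2.2)
E
```

```text
t 5.7 pos [0.6189 0.1881 0.2185] open 0.0513 F [-0.27  0.58  0.43] M [-0.05 -0.03 -0.01] q [1.710e-01 4.630e-01 2.360e-01 1.346e+00 1.000e-03 1.781e+00]
yawx -2.26 ydir [-2.4e-03  3.0e-04 -1.0e+00]
turn [-0.01 -0.06 -0.14] shift [ 0.6 19.5  0.4]
t 5.7 pos [0.6189 0.1881 0.2185] open 0.0513 F [-0.27  0.58  0.43] M [-0.05 -0.03 -0.01] q [1.710e-01 4.630e-01 2.360e-01 1.346e+00 1.000e-03 1.781e+00]
yawx -2.26 ydir [-2.4e-03  3.0e-04 -1.0e+00]
turn [-0.01 -0.06 -0.14] shift [ 0.6 19.5  0.4]
```

Request:
send_rows:
  increments: [0,0,-0.07,0.5,4,0.4,0.1,0,0,0,0,5,0,0,0,0,0,0,5,0,-0.1,0,0,0,0,4,0,-0.2,0,0,0,0,1,0,-0.3,0,0,0,0,0,0,-0.4,0,0,0,0,0,0,-0.4]

```text
t: 6.4
tool_pos: [0.6199, 0.1886, 0.1985]
eef_rot: [0.707, -0.707, 0.014, -0.014]
ft_force: [0.7, -0.0, 0.0]
opening: 0.0254
```

```bash
python3 - <<'E'
from h import *
to([.6195,.1885,.199],-2.2)
im=imaging.read_camera("wrist");cv2.imwrite("pics/w3.png",im)
im=imaging.read_camera("scene");cv2.imwrite("pics/s3.png",cv2.resize(im[180:330,200:360],None,fx=4,fy=4,interpolation=cv2.INTER_CUBIC))
E
```

```text
t 6.4 pos [0.6199 0.1886 0.1985] open 0.0254 F [ 0.7  -0.02  0.03] M [ 0.04 -0.01  0.01] q [0.171 0.467 0.194 1.297 0.    1.782]
yawx -2.26 ydir [ 3.e-04  4.e-04 -1.e+00]
turn [-0.03 -0.06  0.01] shift [-0.4 -0.5 -0.1]
```

View pics/w3.png

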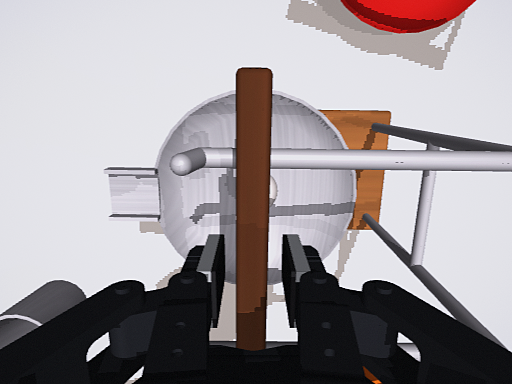

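View pics/s3.png

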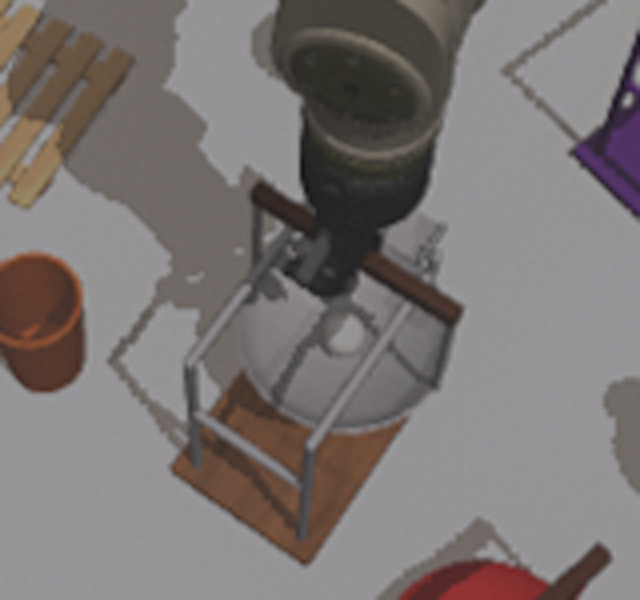

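The bar (col 253) sits midway between the pads (222 and 285). Closing gently.

Request:
send_rows:
  increments: [0,0,0,0,0,0,-0.5,0,0,0,0,0,0,-0.58,0,0,0,0,0,0,-0.64,0,0,0,0,0,0,-0.7,0,0,0,0,0,0,-0.76,0,0,0,0,0,0,-0.85,0,0,0,0,0,0,-1,0,0,0,0,0,0,-1,0,0,0,0,0,0,-1,0,0,0,0,0,0,-1,0,0,0,0,0,0,-1]

```text
t: 7.6
tool_pos: [0.6202, 0.1886, 0.1994]
eef_rot: [0.707, -0.707, 0.013, -0.014]
ft_force: [-0.3, 1.0, 0.2]
opening: 0.0111
```

```bash
python3 - <<'E'
from h import *
to([.6195,.1885,.199],-2.2)
im=imaging.read_camera("scene");cv2.imwrite("pics/s4.png",cv2.resize(im[180:330,200:360],None,fx=4,fy=4,interpolation=cv2.INTER_CUBIC))
E
```

```text
t 7.6 pos [0.6202 0.1886 0.1994] open 0.0111 F [-0.31  1.04  0.17] M [0.04 0.09 0.03] q [0.171 0.466 0.195 1.298 0.    1.782]
yawx -2.26 ydir [ 1.4e-03  6.0e-04 -1.0e+00]
turn [-0.04 -0.06  0.08] shift [-0.6  0.4 -0.2]
```

View pics/s4.png

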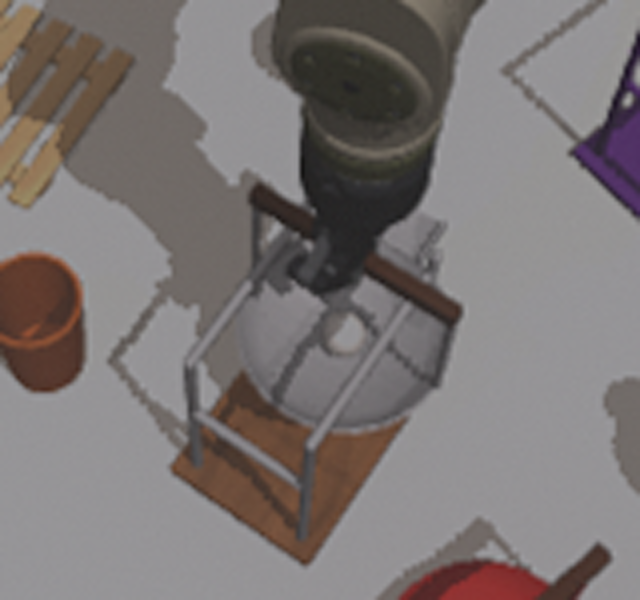

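Request:
send_rows:
  increments: [0,0,0,0,-1,0,-1,0,0,0,0,-2,0,-1,0,0,0,0,-3,0,-1,0,0,0,0,-4,0,-1,0,0,0,0,-4,0,-1,0,0,0,0,-4,0,-1,0,0,0,0,-4,0,-1,0,0,0,0,-4,0,-1,0,0,0,0,-4,0,-1,0,0,0,0,-3,0,-1,0,0,0,0,-2,0,-1,0,0,0,0,-1,0,-1]

```text
t: 8.85
tool_pos: [0.6196, 0.1885, 0.2371]
eef_rot: [0.707, -0.707, 0.014, -0.014]
ft_force: [-0.4, 0.1, -2.7]
opening: 0.0104
```

```bash
python3 - <<'E'
from h import *
to([.6195,.1885,.25],-2.2)
im=imaging.read_camera("scene");cv2.imwrite("pics/s5.png",cv2.resize(im[180:330,200:360],None,fx=4,fy=4,interpolation=cv2.INTER_CUBIC))
E
```

```text
t 8.85 pos [0.6196 0.1885 0.2371] open 0.0104 F [-0.41  0.07 -2.72] M [ 0.02 -0.    0.01] q [0.171 0.46  0.277 1.389 0.    1.781]
yawx -2.26 ydir [-1.2e-03  2.0e-04 -1.0e+00]
turn [-0.01 -0.06 -0.07] shift [ -0.1 -12.9   0. ]
```

View pics/s5.png

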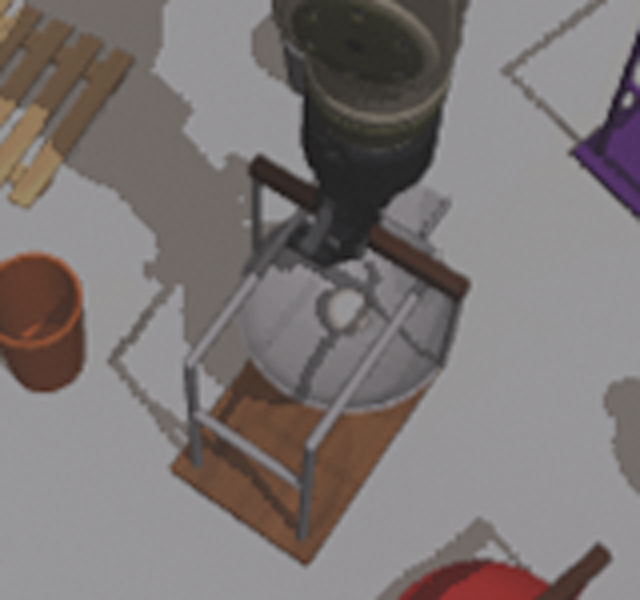

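Request:
send_rows:
  increments: [0,0,0,-0.5,-1,0,-1,0,0,0,-1,-2,0,-1,0,0,0,-1.5,-3,0,-1,0,0,0,-2,-3,0,-1,0,0,0,-2.5,-2,0,-1,0,0,0,-3,-1,0,-1,0,0,0,-3.5,0,0,-1,0,0,0,-4,0,0,-1,0,0,0,-4,0,0,-1,0,0,0,-4,0,0,-1,0,0,0,-4,0,0,-1,0,0,0,-4,0,0,-1]

```text
t: 10.1
tool_pos: [0.5822, 0.1899, 0.2497]
eef_rot: [-0.707, 0.707, -0.015, 0.013]
ft_force: [-1.0, 0.2, -2.4]
opening: 0.0108
```

```bash
python3 - <<'E'
from h import *
to([.495,.1935,.25],-2.2)
E
```

```text
t 10.1 pos [0.5822 0.1899 0.2497] open 0.0108 F [-0.95  0.18 -2.39] M [-0.   -0.06  0.03] q [0.184 0.387 0.196 1.383 0.    1.794]
yawx -2.26 ydir [-0.0024 -0.     -1.    ]
turn [ 0.01 -0.06 -0.14] shift [-87.3  -0.1   0.2]
```

Request:
send_rows:
  increments: [0,0,-0.05,-4,0,0,-1,0,0,-0.05,-4,0,0,-1,0,0,0,-4,0,0,-1,0,0,0,-4,0,0,-1,0,0,0,-4,0,0,-1,0,0,0,-4,0,0,-1,0,0,0,-4,0,0,-1,0,0,0,-4,0,0,-1,0,0,0,-4,0,0,-1,0,0,0,-4,0,0,-1,0,0,0,-4,0,0,-1,0,0,0,-4,0,0,-1]

```text
t: 11.3
tool_pos: [0.5298, 0.1919, 0.2499]
eef_rot: [-0.707, 0.707, -0.014, 0.014]
ft_force: [-0.4, 0.3, -2.0]
opening: 0.0111
```

```bash
python3 - <<'E'
from h import *
to([.495,.1935,.25],-2.2)
im=imaging.read_camera("scene");cv2.imwrite("pics/s6.png",cv2.resize(im[130:310,180:360],None,fx=3.2,fy=3.2,interpolation=cv2.INTER_CUBIC))
E
```

```text
t 11.3 pos [0.5298 0.1919 0.2499] open 0.0111 F [-0.35  0.31 -2.  ] M [0.01 0.02 0.01] q [ 0.205  0.286  0.055  1.339 -0.     1.815]
yawx -2.25 ydir [-1.e-04 -0.e+00 -1.e+00]
turn [ 0.   -0.05 -0.01] shift [-34.8  -0.1   0.2]
```

View pics/s6.png

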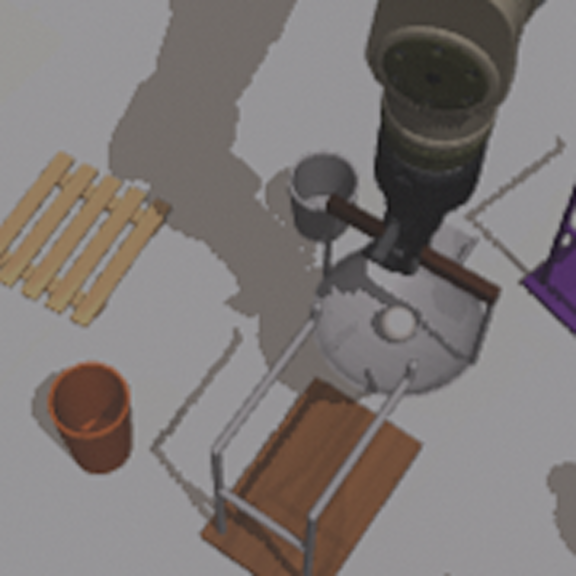

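Request:
send_rows:
  increments: [0,0,0,-4,0,0,-1,0,0,0,-4,0,0,-1,0,0,0,-4,0,0,-1,0,0,0,-4,0,0,-1,0,0,0,-4,0,0,-1,0,0,0,-3.5,0,0,-1,0,0,0,-3,0,0,-1,0,0,0,-2.5,0,0,-1,0,0,0,-2,0,-0.5,-1,0,0,0,-1.5,0,-1,-1,0,0,0,-1,0,-1.5,-1,0,0,0,-0.5,0,-2,-1]

```text
t: 12.55
tool_pos: [0.4919, 0.1883, 0.2503]
eef_rot: [0.707, -0.707, 0.014, -0.014]
ft_force: [-0.5, 0.8, -2.0]
opening: 0.0109
```

```bash
python3 - <<'E'
from h import *
to([.555,-.162,.2405],87.8)
for n in ["decanter","tumbler","steel_cup"]:
    print(n,nets.boxes_of("scene",n)[:1])
E
```

```text
t 12.55 pos [0.4919 0.1883 0.2503] open 0.0109 F [-0.55  0.76 -1.96] M [ 0.01 -0.   -0.02] q [ 0.213  0.214 -0.039  1.317  0.     1.822]
yawx -2.22 ydir [ 0.e+00  1.e-04 -1.e+00]
turn [ -0.   -90.02   0.  ] shift [  76.6    9.7 -347.6]
decanter [{'bbox': [371.3, 275.3, 53.5, 50.9], 'p': 0.66}]
tumbler []
steel_cup [{'bbox': [268.6, 175.9, 25.2, 30.6], 'p': 0.55}]
```

Request:
send_rows:
  increments: [0,0,0,0.2,0,-2.5,-1,0,0,0,0.4,0,-3,-1,0,0,0,0.6,0,-3.5,-1,0,0,0,0.8,0,-4,-1,0,0,0,1,0,-4.5,-1,0,0,0,1.1,0,-5,-1,0,0,0,1.1,0,-5,-1,0,0,0,1.1,0,-5,-1,0,0,0,1.1,0,-5,-1,0,0,0,1.1,0,-5,-1,0,0,0,1.1,0,-5,-1,0,0,0,1.1,0,-5,-1]

```text
t: 13.9
tool_pos: [0.5018, 0.1306, 0.2502]
eef_rot: [-0.707, 0.707, -0.014, 0.014]
ft_force: [0.3, -0.2, -2.6]
opening: 0.0111
```

Request:
send_rows:
  increments: [0,0,0,1.1,0,-5,-1,0,0,0,1.1,0,-5,-1,0,0,0,1.1,0,-5,-1,0,0,0,1.1,0,-5,-1,0,0,0,1.1,0,-5,-1,0,0,0,1.1,0,-5,-1,0,0,0,1.1,0,-5,-1,0,0,0,1.1,0,-5,-1,0,0,0,1.1,0,-5,-1,0,0,0,1.1,0,-5,-1,0,0,0,1.1,0,-5,-1,0,0,0,1.1,0,-5,-1]

```text
t: 15.1
tool_pos: [0.5135, 0.0646, 0.2502]
eef_rot: [-0.707, 0.707, -0.014, 0.014]
ft_force: [0.5, -0.8, -3.1]
opening: 0.0109
```

```bash
python3 - <<'E'
from h import *
to([.555,-.162,.25],-2.2)
im=imaging.read_camera("scene");cv2.imwrite("pics/s7.png",cv2.resize(im[100:290,130:340],None,fx=3,fy=3,interpolation=cv2.INTER_CUBIC))
E
```

```text
t 15.1 pos [0.5135 0.0646 0.2502] open 0.0109 F [ 0.49 -0.84 -3.08] M [-0.03 -0.03  0.03] q [-0.03   0.196 -0.062  1.312 -0.     1.58 ]
yawx -2.25 ydir [ 2.e-04 -1.e-04 -1.e+00]
turn [ 0.01 -0.05  0.01] shift [ 5.030e+01  2.000e-01 -2.248e+02]
```

View pics/s7.png

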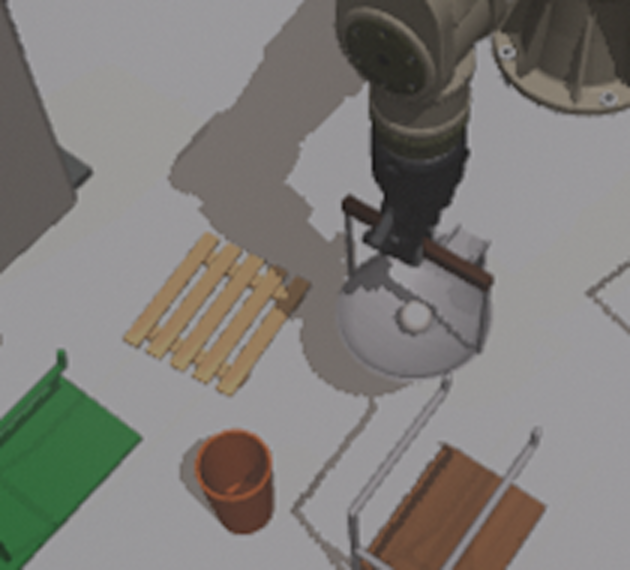

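Request:
send_rows:
  increments: [0,0,0,1.1,0,-5,-1,0,0,0,1.1,0,-5,-1,0,0,0,1.1,0,-5,-1,0,0,0,1.1,0,-5,-1,0,0,0,1.1,0,-5,-1,0,0,0,1.1,0,-5,-1,0,0,0,1.1,0,-5,-1,0,0,0,1.1,0,-5,-1,0,0,0,1.1,0,-5,-1,0,0,0,1.1,0,-5,-1,0,0,0,1.1,0,-5,-1,0,0,0,1.1,0,-5,-1]

```text
t: 16.35
tool_pos: [0.5254, -0.0017, 0.2502]
eef_rot: [-0.707, 0.707, -0.014, 0.014]
ft_force: [-0.2, 0.0, -3.0]
opening: 0.0113
```

Request:
send_rows:
  increments: [0,0,0,1.1,0,-5,-1,0,0,0,1.1,0,-5,-1,0,0,0,1.1,0,-5,-1,0,0,0,1.1,0,-5,-1,0,0,0,1.1,0,-5,-1,0,0,0,1.1,0,-5,-1,0,0,0,1.1,0,-5,-1,0,0,0,1.1,0,-5,-1,0,0,0,1.1,0,-5,-1,0,0,0,1.1,0,-5,-1,0,0,0,1.1,0,-5,-1,0,0,0,1.1,0,-5,-1]

```text
t: 17.55
tool_pos: [0.5372, -0.0677, 0.2502]
eef_rot: [-0.707, 0.707, -0.014, 0.014]
ft_force: [0.1, -0.1, -2.8]
opening: 0.011
```

```bash
python3 - <<'E'
from h import *
to([.555,-.162,.25],-2.2)
E
```

```text
t 17.55 pos [ 0.5372 -0.0677  0.2502] open 0.011 F [ 0.05 -0.1  -2.77] M [-0.02  0.01 -0.02] q [-2.730e-01  2.430e-01 -3.000e-03  1.325e+00 -1.000e-03  1.337e+00]
yawx -2.27 ydir [ 3.e-04 -6.e-04 -1.e+00]
turn [ 0.03 -0.07  0.02] shift [ 21.5   0.2 -93.5]
```

Request:
send_rows:
  increments: [0,0,0,1.15,0,-5,-1,0,0,0,1.15,0,-5,-1,0,0,0,1.15,0,-5,-1,0,0,0,1.15,0,-5,-1,0,0,0,1.15,0,-5,-1,0,0,0,1.15,0,-5,-1,0,0,0,1.15,0,-5,-1,0,0,0,1.15,0,-5,-1,0,0,0,1.15,0,-5,-1,0,0,0,1.15,0,-5,-1,0,0,0,1.15,0,-5,-1,0,0,0,1.15,0,-5,-1]

```text
t: 18.75
tool_pos: [0.5496, -0.1337, 0.2501]
eef_rot: [-0.707, 0.707, -0.014, 0.014]
ft_force: [-0.2, 0.5, -2.7]
opening: 0.0109
```

Request:
send_rows:
  increments: [0,0,0,1,0,-4.5,-1,0,0,0,0.9,0,-4,-1,0,0,0,0.8,0,-3.5,-1,0,0,0,0.7,0,-3,-1,0,0,0,0.6,0,-2.5,-1,0,0,0,0.5,0,-2,-1,0,0,0,0.4,0,-1.5,-1,0,0,0,0.2,0,-1,-1,0,0,0,0.1,0,-0.5,-1,0,-0.2,0,0,0,0,-1,0,-0.5,0,0,0,0,-1,0,-0.8,0,0,0,0,-1]

```text
t: 19.95
tool_pos: [0.5543, -0.1586, 0.25]
eef_rot: [-0.707, 0.707, -0.004, 0.004]
ft_force: [-0.2, 0.2, -2.2]
opening: 0.0109
```

```bash
python3 - <<'E'
from h import *
to([.555,-.162,.2215],87.8)
im=imaging.read_camera("scene");cv2.imwrite("pics/s8.png",cv2.resize(im[100:290,100:310],None,fx=3,fy=3,interpolation=cv2.INTER_CUBIC))
E
```

```text
t 19.95 pos [ 0.5543 -0.1586  0.25  ] open 0.0109 F [-0.18  0.18 -2.16] M [-0.01  0.    0.01] q [-0.418  0.312  0.09   1.349 -0.     1.165]
yawx -0.67 ydir [-1.e-04 -2.e-04 -1.e+00]
turn [ 0.000e+00 -8.847e+01 -1.000e-02] shift [ 0.7 28.5 -3.4]
```

View pics/s8.png

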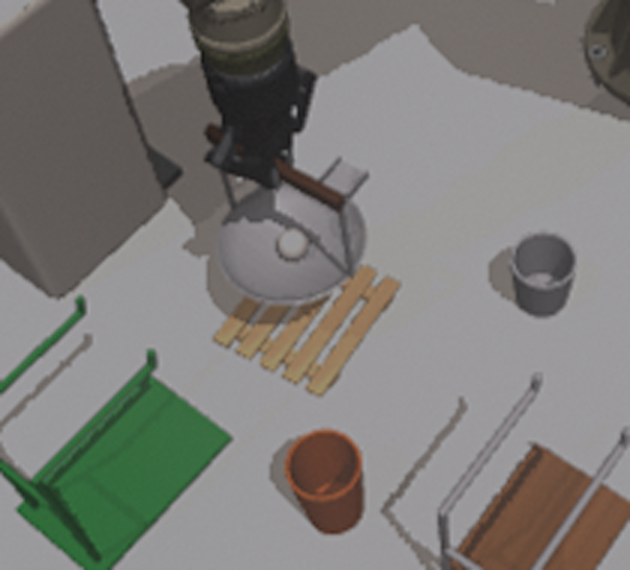

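Request:
send_rows:
  increments: [0,-1,0,0,0.2,0,-1,0,-1.4,0,0,0.4,0,-1,0,-1.7,0,0,0.6,0,-1,0,-2,0,0,0.8,0,-1,0,-2,0,0,0.8,0,-1,0,-2,0,0,0.8,0,-1,0,-2,0,0,0.8,0,-1,0,-2,0,0,0.8,0,-1,0,-2,0,0,0.8,0,-1,0,-2,0,0,0.8,0,-1,0,-2,0,0,0.8,0,-1,0,-2,0,0,0.8,0,-1]

```text
t: 21.2
tool_pos: [0.5543, -0.1582, 0.2411]
eef_rot: [-0.693, 0.693, 0.142, -0.142]
ft_force: [0.5, -0.4, -2.0]
opening: 0.0109
```

Request:
send_rows:
  increments: [0,-2,0,0,0.8,0,-1,0,-2,0,0,0.8,0,-1,0,-2,0,0,0.8,0,-1,0,-2,0,0,0.8,0,-1,0,-2,0,0,0.8,0,-1,0,-2,0,0,0.8,0,-1,0,-2,0,0,0.8,0,-1,0,-2,0,0,0.8,0,-1,0,-2,0,0,0.8,0,-1,0,-2,0,0,0.8,0,-1,0,-2,0,0,0.8,0,-1,0,-2,0,0,0.8,0,-1]

```text
t: 22.4
tool_pos: [0.5541, -0.1578, 0.2307]
eef_rot: [0.643, -0.643, -0.293, 0.294]
ft_force: [0.4, 0.2, -2.4]
opening: 0.0111
```

```bash
python3 - <<'E'
from h import *
to([.555,-.162,.2215],87.8)
E
```

```text
t 22.4 pos [ 0.5541 -0.1578  0.2307] open 0.0111 F [ 0.38  0.19 -2.44] M [-0.03 -0.02  0.04] q [-0.417  0.316  0.049  1.304  0.     0.298]
yawx 49.05 ydir [-4.e-04  2.e-04 -1.e+00]
turn [-3.000e-02 -3.875e+01  0.000e+00] shift [-2.6  9.2 -3.4]
```

Request:
send_rows:
  increments: [0,-2,0,-0.1,0.7,-0.1,-1,0,-2,0,-0.1,0.7,-0.1,-1,0,-2,0,-0.1,0.7,-0.1,-1,0,-2,0,-0.1,0.6,-0.1,-1,0,-2,0,-0.1,0.6,-0.1,-1,0,-2,0,-0.2,0.6,-0.2,-1,0,-2,0,-0.2,0.6,-0.2,-1,0,-2,0,-0.2,0.6,-0.2,-1,0,-2,0,-0.2,0.5,-0.1,-1,0,-2,0,-0.2,0.5,-0.1,-1,0,-2,0,-0.2,0.4,-0.1,-1,0,-2,0,-0.2,0.3,-0.1,-1]

```text
t: 23.6
tool_pos: [0.5544, -0.1598, 0.223]
eef_rot: [0.562, -0.561, -0.43, 0.43]
ft_force: [-0.4, -0.7, -1.8]
opening: 0.0107
```

Request:
send_rows:
  increments: [0,-2,0,-0.2,0.3,0,-1,0,-2,0,-0.2,0.2,0,-1,0,-1.8,0,-0.2,0.2,0,-1,0,-1.5,0,-0.1,0.1,0,-1,0,-1.2,0,-0.1,0.1,0,-1,0,-1,0,0,0.1,0,-1,0,-0.8,0,0,0,0,-1,0,-0.6,0,0,0,0,-1,0,-0.4,0,0,0,0,-1,0,-0.2,0,0,0,0,-1,0,0,0,0,0,0,-1,0,0,0,0,0,0,-1]

```text
t: 24.8
tool_pos: [0.5541, -0.1605, 0.2218]
eef_rot: [0.512, -0.51, -0.489, 0.489]
ft_force: [0.5, -0.4, -3.3]
opening: 0.0109
```

```bash
python3 - <<'E'
from h import *
to([.555,-.162,.2215],87.8)
for c in ["scene","top","wrist"]:
    im=imaging.read_camera(c); cv2.imwrite(f"pics/{c}9.png",im)
    for th in ["dish","dish_bar","dish_lip","ball_center","trivet"]:
        print(c,th,[(np.round(m["centre"],1).tolist(),round(m["p"],2)) for m in nets.mark_of(c,th)])
a=cv2.imread("pics/top9.png")[130:260,220:400];b=cv2.imread("pics/scene9.png")[120:240,120:290]
cv2.imwrite("pics/t9.png",cv2.resize(a,None,fx=4,fy=4,interpolation=cv2.INTER_CUBIC));cv2.imwrite("pics/s9.png",cv2.resize(b,None,fx=4,fy=4,interpolation=cv2.INTER_CUBIC))
E
```

```text
t 24.8 pos [ 0.5541 -0.1605  0.2218] open 0.0109 F [ 0.45 -0.42 -3.26] M [ 0.03 -0.    0.06] q [-0.421  0.321  0.033  1.285  0.    -0.377]
yawx 87.45 ydir [-1.2e-03  9.0e-04 -1.0e+00]
turn [-0.07 -0.35  0.05] shift [-1.5  0.3 -0.9]
scene dish [([190.2, 199.3], 0.7), ([171.1, 170.5], 0.38)]
scene dish_bar [([338.1, 327.8], 0.88), ([160.4, 192.9], 0.74)]
scene dish_lip [([171.5, 169.7], 0.83)]
scene ball_center [([183.8, 195.9], 0.66)]
scene trivet [([202.8, 203.6], 0.64)]
top dish [([185.9, 294.5], 0.71), ([133.9, 148.7], 0.58)]
top dish_bar [([121.6, 139.4], 0.86), ([183.1, 299.9], 0.73)]
top dish_lip [([119.7, 119.5], 0.56), ([164.8, 190.8], 0.45), ([181.8, 376.7], 0.16)]
top ball_center []
top trivet []
wrist dish []
wrist dish_bar [([272.9, 254.3], 0.81)]
wrist dish_lip [([194.9, 113.1], 0.75)]
wrist ball_center []
wrist trivet []
```

View pics/t9.png

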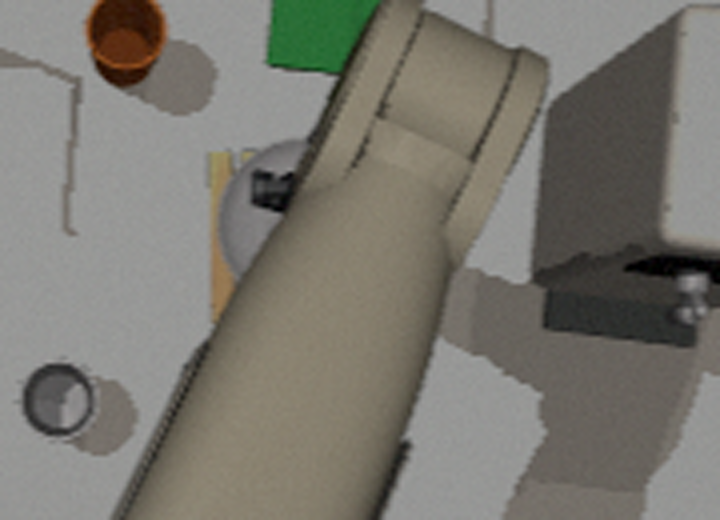

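View pics/s9.png

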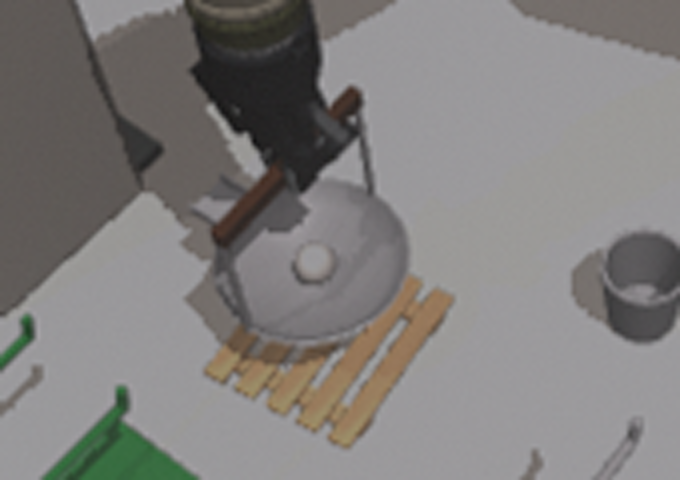

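View pics/wrist9.png

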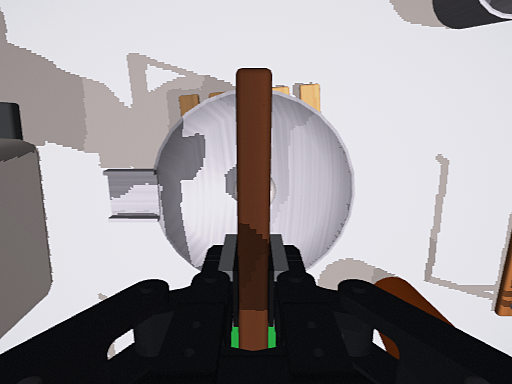

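```bash
python3 - <<'E'
from h import *
im=cv2.imread("pics/scene0.png")
cv2.imwrite("pics/tr.png",cv2.resize(im[170:240,160:245],None,fx=8,fy=8,interpolation=cv2.INTER_CUBIC))
print("ball",atz("scene",183.8,195.9,.112),"lip proj",proj("scene",[.552,-.266,.12]),"ball proj if centred",proj("scene",[.5541,-.1605,.112]))
a=np.radians(-2+0); 
for c in [(.634,-.088),(.638,-.23),(.477,-.236),(.473,-.094),(.5555,-.162)]: print(((proj("scene",[*c,.012])-[160,170]+.5)*8-.5).round(0))
E
```

```text
ball [ 0.55335047 -0.16850177  0.112     ] lip proj [170.70258074 168.27820895] ball proj if centred [197.85517555 185.13205227]
[368. 491.]
[ 76. 331.]
[302.  42.]
[584. 186.]
[333. 257.]
```

View pics/tr.png

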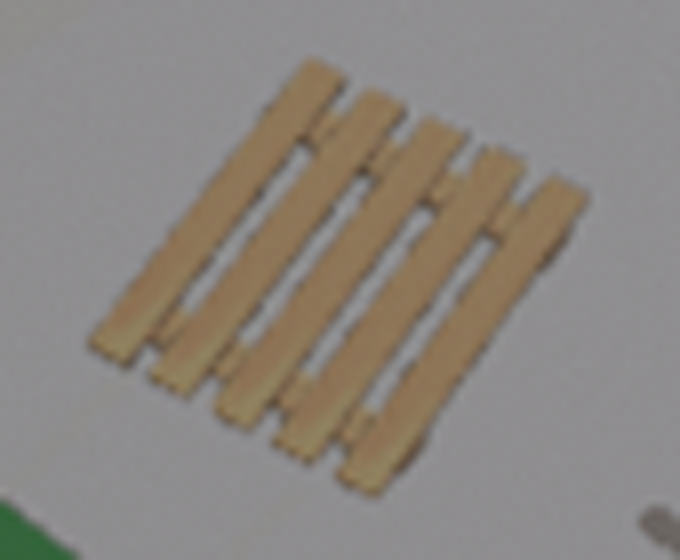

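The crop of scene9 puts the ball at about (198,185) against a centred prediction of (197.9,185.1). The trivet centre agrees between cameras to about 4 mm, and the tool is within about 2 mm of their mean. Holding still, then a last check.

Request:
send_rows:
  increments: [0,-0.3,0,0,0,0,-1,0,0,0,0,0,0,-1,0,0,0,0,0,0,-1,0,0,0,0,0,0,-1,0,0,0,0,0,0,-1,0,0,0,0,0,0,-1,0,0,0,0,0,0,-1,0,0,0,0,0,0,-1,0,0,0,0,0,0,-1,0,0,0,0,0,0,-1,0,0,0,0,0,0,-1,0,0,0,0,0,0,-1]

```text
t: 26.9
tool_pos: [0.5541, -0.1605, 0.2218]
eef_rot: [0.51, -0.509, -0.49, 0.49]
ft_force: [0.1, -0.3, -2.1]
opening: 0.0108
```

```bash
python3 - <<'E'
from h import *
to([.5555,-.161,.2215],87.8); print(np.round(env.get_obs()["dq"],4))
im=imaging.read_camera("scene"); cv2.imwrite("pics/s10.png",cv2.resize(im[110:310,110:340],None,fx=3,fy=3,interpolation=cv2.INTER_CUBIC))
E
```

```text
t 26.9 pos [ 0.5541 -0.1605  0.2218] open 0.0108 F [ 0.1  -0.32 -2.07] M [ 0.   -0.    0.04] q [-0.421  0.321  0.033  1.285  0.    -0.382]
yawx 87.78 ydir [-1.3e-03  9.0e-04 -1.0e+00]
turn [-0.08 -0.02  0.05] shift [-0.5  0.3 -1.4]
[ 0.0015  0.     -0.0007 -0.0009  0.0009  0.0004]
```

View pics/s10.png

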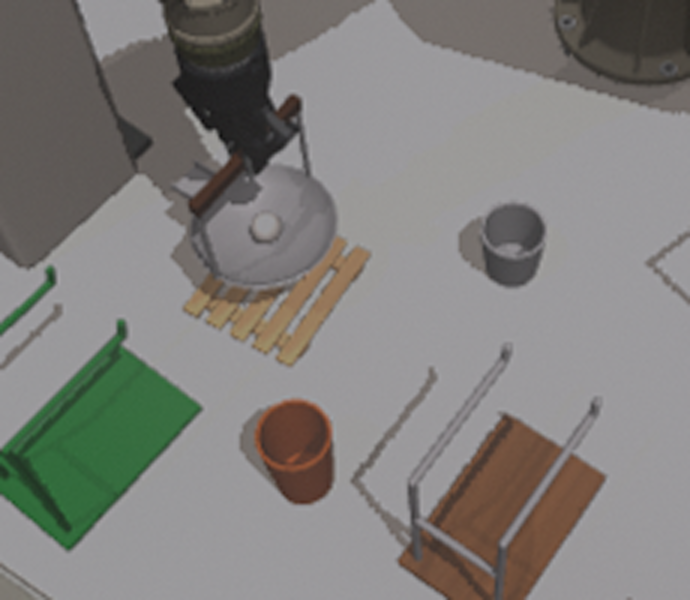

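Dish is still and level, with the ball centred and the lip toward the purifier. Handing in.

```bash
python3 -c "
from station import job; print(job.finish_job())"
```

```text
the job is handed in; nothing more can be done
None
```

I gripped the steel dish by its wooden bar and lifted it about 38 mm off the stand. I then took it out along the prongs, carried it over the trivet and turned it 90°. I handed in the job at about 27 s with the gripper still holding it.

**Last checks:**
- **Pose:** the tool was vertical within about 0.1°, the yaw was 0.02° off target, and the joints were still.
- **Height:** from the tool height, the dish's underside is about 80 mm above the trivet. I did not measure this separately by camera.
- **Position:** the dish is about 2 mm from my estimate of the trivet's middle.
- **Ball and lip:** in the scene picture, the ball sits in the middle of the dish and the lip points at the purifier. The other things in view stand where they did.

**Disagreements:**
- **Trivet centre:** the two cameras differed by about 4 mm, so I used a value between them.
- **Ball position:** the network's point for the ball was about 8 mm off the dish's centre. The enlarged picture showed the ball centred, and I went by that.
- **Top camera:** at the end the arm hid most of the dish from it, so it gave no check of the ball or trivet.

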